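# Hang the ear defenders on the rail under the lamp

### The arm

A 6-joint arm with a two-finger parallel gripper is mounted at the origin on the work surface. World frame = base frame: x ahead of the robot, y to its left, z up, the work surface at z = 0. Lengths are in m, angles in rad, forces in N, time in s.
With the tool pointing down it reaches from about 0.375 to 0.9 m from the base axis. Payload 3.1 kg.
Tool frame: the origin (TCP) lies midway between the tips of the shut fingers; the grasp point (between the pads) lies 19 mm behind it; z points along the fingers, y is the line along which they close (so a half turn about z gives the same grasp; the last joint's range is limited). The gripper opens to 87 mm and grips with 3 to 60 N. Pads are 19 mm wide; open, the fingers measure 117 mm over their backs; the gripper's body (75 mm by 190 mm) begins 51 mm behind the grasp point.
Start: joints at [1.018, 0.527, 1.433, -0, 1.181, -0.178], TCP at [0.228, 0.582, 0.223] pointing down, gripper open.
Joint ranges: [-3.08, 3.08], [-0.75, 2.2], [0.22, 2.44], [-1.43, 4.57], [0, 2.65], [-2.85, 2.85]. Speed limits (rad/s): [2.79, 2.79, 3.14, 3.14, 3.14, 3.14].

### API

Orientations are given as a unit quaternion [x, y, z, w].
In Python, from rig import robot gives the robot as it stands.
- The arm moves only by the shell command python3 -m jog 'ROWS' [FORCE]. ROWS is a JSON object of lists of equal length, an entry for each row: "dp": the shift along the tool's x, y, z in mm, a list of three; "delta_rot": the turn, a rotation vector about the tool's x, y, z in rad, a list of three; "gripper": the opening, from -1 (shut) to 1 (fully open). A call has 1 to 12 rows; each row is the pose to reach, as a shift and turn from the pose commanded when the call began, along the tool's axes at that moment; what a row does not reach only later rows make up. A row lasts 1/10 s, in which the tool goes at most 50 mm and 8.59 degrees, less where a joint would pass 70% of its speed; a pose out of reach is approached as far as the arm can. A call with a gripper value outside its range is refused whole. The fingers move at their own pace and stop on an object; FORCE is the grip in N (left out, the last holds). Time passes only in rows, so rows that repeat a pose let the fingers close. It gives the time, the measured TCP pose, the force, the opening and the grip force at its end, in the units of the state.
- robot.get_obs(): the state, without advancing time (a new reading comes with each control period).
- robot.camera(name): name is "scene" or "top" or "wrist"; returns the picture (400x640x3 uint8, red, green, blue); there is no depth.
- robot.camera_model(name): a dict with "fx", "fy", "cx", "cy" (pixels), "k1" (the pictures are not rectified: a ray, as slopes to the right and down, at radius r is drawn at 1 + k1 r^2 times it, then the intrinsics apply), "xyz" and "orientation" of the camera in the world; the wrist camera has in their place "T_tool_cam" (4x4, takes a point from camera to tool coordinates, whose origin is the TCP and whose axes are the flange's). Camera axes: x right, y down, z forward; pixel columns grow to the right and rows downward; lengths in m; the calibration is good to about 2 mm. A picture is of the moment at which its call begins: read the wrist's pose just before it. camera_model takes no time and is no camera call.
- robot.hand_in(): hands the job in; it is judged then, once.
Trained networks look in the newest picture that a camera, given by its name, has taken for a name from the list of things; names that differ only in an ending like _2 or _b are one class to them, and where a whole thing is asked for, a point or a joint stands for the part that bears it (a point fixed in the world has none). Each returns a list of dicts, best first, with "score" (0 to 1); they miss things now and then, are a little off and sometimes report something else, mostly with a low value. They report only what shows in the picture. A call takes as long as a camera call. They do not tell look-alikes from the thing itself.
- robot.search_frame(name, camera): "rect" ([left, top, right, bottom] in pixels, round what is visible of it).
The state is a dict: "time": time; "q": joint angles; "joint_velocities": joint speeds; "joint_torque": joint torques, N m; "position": TCP position; "tool_rot": TCP orientation; "ft_force": force on the tool from outside, world axes, zero at the start; "moment": the same for the moment, N m; "grip_width": finger opening in m; "grip_force": force on a finger pad.
Only numpy, scipy, OpenCV 4.12 (cv2) and the standard library are available. Lean on these libraries where they do the work, as an engineer would, in place of code of your own. Each camera call takes 0.05 s, during which the arm holds its last target. There are 200 camera calls.

### The job

The orange can stands in the way under the rail: stand it upright in the steel tray. Then hang the ear defenders astride the blue part of the rail, between the two red collars, with one cup on each side of the rail, and leave them hanging still. Do not knock the can over or disturb the mug, the roll of tape or the polishing pad.

Things in the scene. Friction and masses are not known exactly. Their poses are not given: they have to be found in the camera images.
- ear_defenders: Loose rigid ear defenders standing on two yellow cups, 0.24 kg, 150 mm high, 140 along own x, 62 along y; both ends alike. Origin: middle of the underside, z up. Black headband 26 mm wide (along y), 8 thick: half circle in the xz plane, centre-line radius 58 mm about x=0, z=88 mm; can be pinched across its width, also on its shoulder. Cups: |x| 34 to 70 mm, z 0 to 66 mm (gap 68 mm).
- crown (a point): Point on the ear defenders: middle of the headband's underside at the top of the arch (own x=0, y=0, z=142 mm).
- bay: Marked place on the rail, fixed: blue sleeve 18 mm in diameter, 90 mm long, between two red collars 34 mm in diameter, 8 mm thick. It may be anywhere along the rail. Origin on the rail's axis midway between the collars, 157 mm above the table; y along the rail, x level, pointing away from the robot, z up.
- stand: Fixed stand. Steel rail 16 mm in diameter along own y, axis 157 mm high, between posts 20 mm in diameter at y=+-170 mm (feet 70 x 45 x 10 mm). Above the whole rail a strip lamp 370 mm long, x -25 to +30 mm, z 374 to 407 mm: no room for an upright gripper over the rail. Origin on the table midway between the posts, x away from the robot, z up.
- can: Loose closed can with orange label, 56 mm in diameter, 120 mm high, about 0.3 kg, standing on the table on the robot's side of the rail in front of the blue part, its axis about 80 mm from the rail's, where the near cup has to hang. Origin at the centre of its underside, z up.
- tray: Fixed square shallow steel tray, 130 x 130 mm outside, 18 mm high, walls and floor 4 mm thick. Origin at the centre of its underside (its inner floor is 4 mm higher), z up.
- mug: Bystander: white mug, 76 mm in diameter, 85 mm high, handle towards its +y; origin at the centre of its underside.
- tape_roll: Bystander: green roll of tape lying flat, 110 mm in diameter, 36 mm high; origin at the centre of its underside.
- polishing_pad: Bystander: black polishing pad with orange grip, 120 x 65 x 42 mm, lying on the table; origin at the centre of its underside.
Not all that is in view belongs to the job. What is shaped like the can but green is not meant. Of the things shaped like the tray, the steel one is meant.

How it is judged:
By the outcome, as a careful person would: the job done as asked, in the order asked, and still so for the second after the job is handed in, with the robot touching nothing.
It also fails if it takes over 64 s, if anything falls off the work surface, if the arm or the gripper's body presses on something with over 40 N, if the wrist force passes 120 N, or if a joint passes its speed limit or range.

## Working session

There is one attempt and no reset: what is moved stays moved. The work goes in short steps, Python scripts to look and compute and a shell command to move; the robot and the scene stay as the last step left them, time stands still between calls to the robot, and variables do not carry over. Pictures are saved under pics/ and viewed, at most 10 in all, crops included, and the job is handed in when it is done.

```bash
ls; mkdir -p pics
cat > h.py <<'E'
import numpy as np, cv2
from rig import robot
from scipy.spatial.transform import Rotation as R
def cam(n):
    m=robot.camera_model(n)
    if 'xyz' in m:
        return m,R.from_quat(m['orientation']).as_matrix(),np.array(m['xyz'])
    o=robot.get_obs();T=np.eye(4);T[:3,:3]=R.from_quat(o['tool_rot']).as_matrix();T[:3,3]=o['position']
    T=T@np.array(m['T_tool_cam']);return m,T[:3,:3],T[:3,3]
def ray(c,u,v):
    m,Rm,t=c
    d=np.array([(u-m['cx'])/m['fx'],(v-m['cy'])/m['fy']]);s=d.copy()
    for _ in range(20): s=d/(1+m['k1']*(s@s))
    return t,Rm@np.array([s[0],s[1],1])
def atz(c,u,v,z):
    t,d=ray(c,u,v);return t+d*(z-t[2])/d[2]
def proj(c,p):
    m,Rm,t=c
    q=(np.asarray(p)-t)@Rm;s=q[...,:2]/q[...,2:]
    s=s*(1+m['k1']*(s**2).sum(-1,keepdims=True))
    return s*[m['fx'],m['fy']]+[m['cx'],m['cy']]
def save(n,f):
    im=robot.camera(n);cv2.imwrite(f,im[...,::-1]);return im
E
python3 - <<'E'
from h import *
a=save('top','pics/top1.png');b=save('scene','pics/scene1.png')
for n in('top','scene'):
    print(n,robot.camera_model(n))
    for k in ('ear_defenders','bay','stand','can','tray','mug','tape_roll','polishing_pad'):
        print(k,[(np.round(r['rect']).tolist(),round(r['score'],2)) for r in robot.search_frame(k,n)][:3])
print(robot.get_obs()['tool_rot'],robot.get_obs()['time'])
E
```

```text
pics
top {'fx': 381.1795048741846, 'fy': 381.1795048741846, 'cx': 321.2424513592626, 'cy': 202.11954528930508, 'k1': -0.0639704849447603, 'xyz': array([0.47965888, 0.03876413, 1.20148882]), 'orientation': array([ 0.70704119, -0.70630383,  0.02763002, -0.02154592])}
ear_defenders [([412.0, 208.0, 442.0, 252.0], 0.78), ([182.0, 142.0, 215.0, 181.0], 0.75)]
bay [([311.0, 151.0, 350.0, 161.0], 0.85)]
stand [([256.0, 108.0, 427.0, 185.0], 0.85)]
can [([323.0, 173.0, 343.0, 196.0], 0.66), ([358.0, 180.0, 382.0, 204.0], 0.64)]
tray [([160.0, 238.0, 201.0, 284.0], 0.84), ([225.0, 218.0, 271.0, 262.0], 0.82)]
mug [([321.0, 234.0, 342.0, 269.0], 0.94)]
tape_roll [([179.0, 145.0, 215.0, 178.0], 0.8)]
polishing_pad [([443.0, 147.0, 480.0, 189.0], 0.87)]
scene {'fx': 416.4111088470885, 'fy': 416.4111088470885, 'cx': 322.10814806952857, 'cy': 199.6391532719795, 'k1': 0.026738017487060207, 'xyz': array([1.22263893, 0.35461939, 1.05283316]), 'orientation': array([ 0.49019451,  0.80857718, -0.27444997, -0.17489857])}
ear_defenders [([233.0, 132.0, 250.0, 180.0], 0.84), ([295.0, 196.0, 314.0, 236.0], 0.17)]
bay [([274.0, 204.0, 315.0, 229.0], 0.74), ([231.0, 128.0, 255.0, 180.0], 0.38), ([322.0, 181.0, 350.0, 200.0], 0.16)]
stand [([202.0, 122.0, 368.0, 277.0], 0.57)]
can [([266.0, 182.0, 284.0, 209.0], 0.85)]
tray [([380.0, 200.0, 431.0, 247.0], 0.82)]
mug [([323.0, 180.0, 348.0, 197.0], 0.54)]
tape_roll [([413.0, 288.0, 458.0, 331.0], 0.77), ([296.0, 196.0, 316.0, 238.0], 0.23)]
polishing_pad [([166.0, 174.0, 191.0, 208.0], 0.8)]
[ 1.85835970e-01  9.82580781e-01  1.95486220e-05 -1.35981688e-05] 0.9
```

View pics/top1.png

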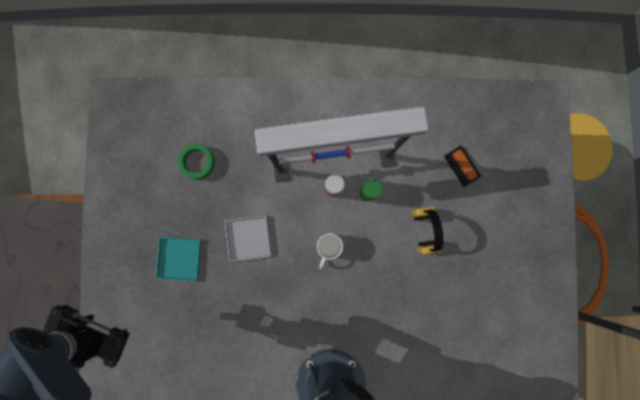

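View pics/scene1.png

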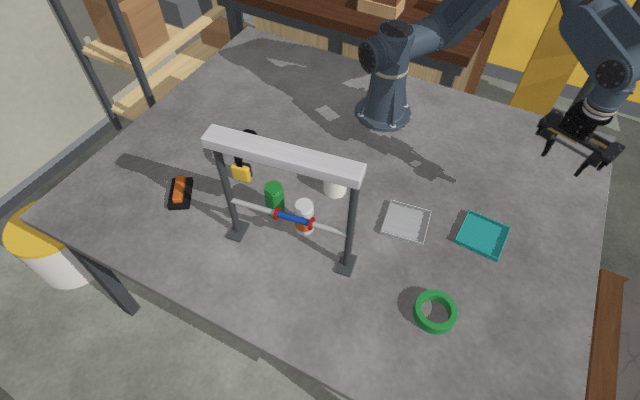

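The top view shows the orange can's white lid at (335,185), with its green look-alike at (372,189). The steel tray is at (248,239) and the mug at (330,247). The ear defenders are at (430,232) with their cups roughly along world x, and the blue sleeve spans columns 313–350 near row 154. I'll measure these next.

```bash
cat > m.py <<'E'
from h import *
im=cv2.imread('pics/top1.png');hsv=cv2.cvtColor(im,cv2.COLOR_BGR2HSV);c=cam('top')
def blobs(lo,hi,roi,mn=6):
    l,t,r,b=roi;m=cv2.inRange(hsv[t:b,l:r],lo,hi)
    n,_,s,ce=cv2.connectedComponentsWithStats(m)
    return [(ce[i]+[l,t],s[i,4]) for i in range(1,n) if s[i,4]>=mn]
def show(k,bl,z):
    for p,a in bl: print(k,np.round(p,1),a,np.round(atz(c,*p,z),4))
red=blobs((0,120,60),(8,255,255),(300,140,360,168))+blobs((172,120,60),(180,255,255),(300,140,360,168))
show('red',red,.157)
show('blue',blobs((105,120,40),(130,255,255),(300,140,360,168)),.157)
show('lid',blobs((0,0,120),(180,60,255),(320,170,350,200)),.12)
show('green',blobs((45,100,40),(80,255,255),(355,175,390,205)),.12)
show('yellow',blobs((18,120,60),(35,255,255),(405,200,450,260)),.066)
show('mug',blobs((0,0,110),(180,60,255),(312,230,350,272)),.085)
l,t,r,b=225,213,275,265
for q in ((228,219),(267,217),(271,257),(230,262)): print('tray',np.round(atz(c,*q,.018),4))
show('lamp',blobs((0,0,140),(180,40,255),(250,100,432,158),200),.407)
a=cv2.resize(im[200:260,400:450],None,fx=8,fy=8,interpolation=cv2.INTER_CUBIC)
b=cv2.resize(im[205:270,220:275],None,fx=7,fy=7,interpolation=cv2.INTER_CUBIC)
H=max(a.shape[0],b.shape[0]);o=np.zeros((H,a.shape[1]+b.shape[1],3),np.uint8);o[:a.shape[0],:a.shape[1]]=a;o[:b.shape[0],a.shape[1]:]=b[:H]
cv2.imwrite('pics/crop1.png',o)
E
python3 m.py
```

```text
red [347.8 151.7] 14 [ 0.6929 -0.0438  0.157 ]
red [313.1 156.6] 10 [0.6789 0.0525 0.157 ]
blue [330.8 154. ] 157 [0.6864 0.0034 0.157 ]
lid [333.9 183.5] 287 [ 0.6083 -0.0066  0.12  ]
green [370.9 189.9] 326 [ 0.5902 -0.1122  0.12  ]
yellow [421.5 211.5] 141 [ 0.5309 -0.272   0.066 ]
yellow [426.8 249.2] 132 [ 0.4182 -0.2862  0.066 ]
mug [328.3 247. ] 659 [0.4263 0.0084 0.085 ]
tray [0.5091 0.3184 0.018 ]
tray [0.5156 0.197  0.018 ]
tray [0.3922 0.1835 0.018 ]
tray [0.3763 0.3103 0.018 ]
lamp [340.  129.2] 4007 [ 0.6903 -0.0078  0.407 ]
```

View pics/crop1.png

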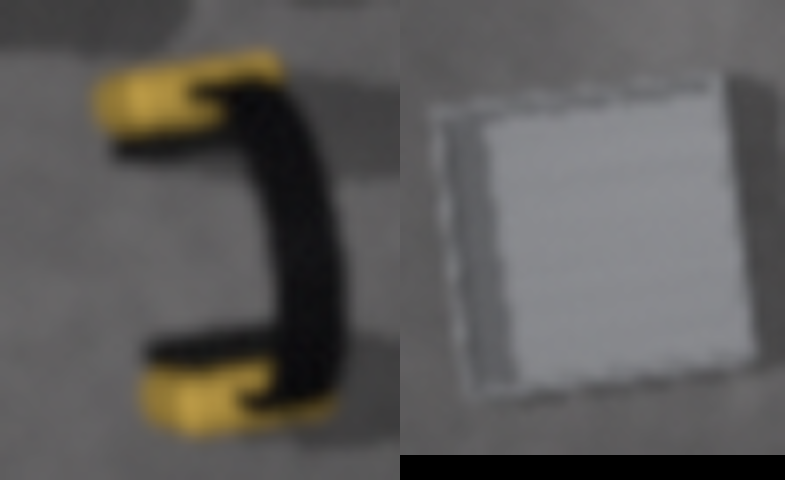

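The crop shows the headband's top edge at about top-pixel (443,235), with the two cups in line at about 8° yaw. The steel tray is square-on at about the same yaw, centred near (248,238).

```bash
cat >> h.py <<'E'
def Rt(yaw,tilt):
    y,t=np.radians([yaw,tilt]);Y=np.array([-np.sin(y),np.cos(y),0]);Z=np.array([np.sin(t)*np.cos(y),np.sin(t)*np.sin(y),-np.cos(t)])
    return np.c_[np.cross(Y,Z),Y,Z]
def go(g,yaw,tilt,back=0,state=None):
    """grasp point g, retreat 'back' m along tool z; prints dp (mm), delta_rot; state=(p,R) to chain from"""
    if state is None:
        o=robot.get_obs();p,R0=np.array(o['position']),R.from_quat(o['tool_rot']).as_matrix()
    else: p,R0=state
    Rg=Rt(yaw,tilt);q=np.asarray(g)+Rg[:,2]*(.019-back)
    print('dp',np.round((R0.T@(q-p))*1000,1).tolist(),'rot',np.round(R.from_matrix(R0.T@Rg).as_rotvec(),3).tolist(),'tcp',np.round(q,3))
    return q,Rg
E
python3 - <<'E'
from h import *
s=go([.608,-.007,.097],8.3,20,.1)
E
```

```text
dp [-544.6, -423.2, 49.4] rot [-0.09, -0.341, -0.513] tcp [ 0.581 -0.011  0.173]
```

```bash
python3 -m jog '{"dp":[[-545,-423,49],[-545,-423,49],[-545,-423,49],[-545,-423,49],[-545,-423,49],[-545,-423,49],[-545,-423,49],[-545,-423,49],[-545,-423,49],[-545,-423,49],[-545,-423,49],[-545,-423,49]],"delta_rot":[[-0.09,-0.341,-0.513],[-0.09,-0.341,-0.513],[-0.09,-0.341,-0.513],[-0.09,-0.341,-0.513],[-0.09,-0.341,-0.513],[-0.09,-0.341,-0.513],[-0.09,-0.341,-0.513],[-0.09,-0.341,-0.513],[-0.09,-0.341,-0.513],[-0.09,-0.341,-0.513],[-0.09,-0.341,-0.513],[-0.09,-0.341,-0.513]],"gripper":[1,1,1,1,1,1,1,1,1,1,1,1]}' 40
python3 - <<'E'
from h import *
go([.608,-.007,.097],8.3,20,.1)
E
```

```text
time: 2.1
position: [0.5353, 0.0654, 0.1803]
tool_rot: [-0.071, 0.982, 0.012, 0.174]
ft_force: [0.6, -0.2, 0.3]
grip_width: 0.0874
grip_force: 0.0
dp [-29.3, -82.1, 18.3] rot [-0.001, 0.001, -0.001] tcp [ 0.581 -0.011  0.173]
```

```bash
python3 -m jog '{"dp":[[-29,-82,18],[-29,-82,18],[-29,-82,18],[-29,-82,18]],"delta_rot":[[0,0,0],[0,0,0],[0,0,0],[0,0,0]],"gripper":[1,1,1,1]}'
python3 - <<'E'
from h import *
c=cam('wrist');im=save('wrist','pics/w1.png')
print([(np.round(r['rect']).tolist(),round(r['score'],2)) for r in robot.search_frame('can','wrist')])
hsv=cv2.cvtColor(im,cv2.COLOR_RGB2HSV)
for z in(.12,):
    a=np.linspace(0,2*np.pi,60);p=np.c_[.608+.028*np.cos(a),-.007+.028*np.sin(a),z+0*a]
    u=proj(c,p);v=im[...,::-1].copy();cv2.polylines(v,[np.int32(u)],True,(255,0,255),1);cv2.imwrite('pics/w1b.png',v)
go([.608,-.007,.097],8.3,20,0)
E
```

```text
time: 2.5
position: [0.5792, -0.0097, 0.1728]
tool_rot: [-0.07, 0.982, 0.012, 0.173]
ft_force: [0.1, 1.1, 0.1]
grip_width: 0.0871
grip_force: 0.0
[([278.0, 133.0, 347.0, 252.0], 0.82), ([127.0, 107.0, 238.0, 223.0], 0.61)]
dp [-2.3, -3.7, 100.4] rot [0.001, -0.002, 0.0] tcp [ 0.614 -0.006  0.079]
```

View pics/w1b.png

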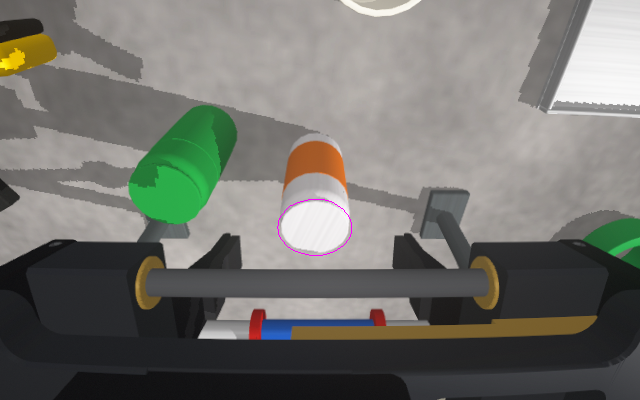

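The predicted lid circle sits on the orange can's lid at (315,227), so the can's position is confirmed. The green can is well to the left. I'll go down and grip.

```bash
python3 -m jog '{"dp":[[-2,-3,40],[-2,-3,70],[-2,-3,100],[-2,-3,100],[-2,-3,100],[-2,-3,100],[-2,-3,100],[-2,-3,100],[-2,-3,100],[-2,-3,100]],"delta_rot":[[0,0,0],[0,0,0],[0,0,0],[0,0,0],[0,0,0],[0,0,0],[0,0,0],[0,0,0],[0,0,0],[0,0,0]],"gripper":[1,1,1,1,1,0.2,0.2,0.2,0.2,0.2]}' 40
python3 - <<'E'
from h import *
o=robot.get_obs();g=np.array(o['position'])-.019*Rt(8.3,20)[:,2];print(g)
s=go(g+[0,0,.14],8.3,20)
s=go([.449,.251,g[2]+.12],8.3,20,0,s)
s=go([.449,.251,g[2]+.007],8.3,20,0,s)
E
```

```text
time: 3.6
position: [0.6154, -0.0067, 0.0803]
tool_rot: [-0.071, 0.982, 0.012, 0.173]
ft_force: [-0.2, 0.3, 0.5]
grip_width: 0.0563
grip_force: 0.4
[ 0.60898217 -0.00765216  0.09820261]
dp [-47.9, -0.1, -131.5] rot [-0.001, 0.0, -0.0] tcp [ 0.615 -0.007  0.22 ]
dp [120.5, 279.0, -22.6] rot [0.0, 0.0, 0.0] tcp [0.455 0.252 0.2  ]
dp [38.6, 0.0, 106.2] rot [0.0, 0.0, 0.0] tcp [0.455 0.252 0.087]
```

```bash
python3 -m jog '{"dp":[[0,0,0],[0,0,0],[0,0,0],[-7,0,-20],[-17,0,-47],[-27,0,-75],[-27,0,-75],[-27,0,-75]],"delta_rot":[[0,0,0],[0,0,0],[0,0,0],[0,0,0],[0,0,0],[0,0,0],[0,0,0],[0,0,0]],"gripper":[-1,-1,-1,-1,-1,-1,-1,-1]}' 40
python3 - <<'E'
from h import *
o=robot.get_obs();g=np.array(o['position'])-.019*Rt(8.3,20)[:,2];print(g)
s=go([.449,.251,.178],8.3,20)
s=go([.449,.251,.104],8.3,20,0,s)
E
```

```text
time: 4.4
position: [0.6143, -0.0065, 0.1588]
tool_rot: [-0.071, 0.982, 0.013, 0.172]
ft_force: [-0.3, -0.8, -3.5]
grip_width: 0.0553
grip_force: 40.0
[ 0.60787123 -0.00739296  0.17669737]
dp [112.3, 278.6, -42.0] rot [0.0, -0.002, -0.0] tcp [0.455 0.252 0.16 ]
dp [25.3, 0.0, 69.5] rot [0.0, 0.0, 0.0] tcp [0.455 0.252 0.086]
```

```bash
python3 -m jog '{"dp":[[10,30,-4],[30,70,-11],[50,120,-18],[70,168,-26],[88,216,-33],[104,258,-39],[112,279,-42],[112,279,-42],[112,279,-42],[112,279,-42]],"delta_rot":[[0,0,0],[0,0,0],[0,0,0],[0,0,0],[0,0,0],[0,0,0],[0,0,0],[0,0,0],[0,0,0],[0,0,0]],"gripper":[-1,-1,-1,-1,-1,-1,-1,-1,-1,-1]}'
python3 - <<'E'
from h import *
c=cam('wrist');im=save('wrist','pics/w2.png')
s=go([.449,.251,.106],8.3,20)
s=go([.449,.251,.103],8.3,20,0)
E
```

```text
time: 5.4
position: [0.4565, 0.2515, 0.1595]
tool_rot: [-0.071, 0.982, 0.012, 0.172]
ft_force: [0.2, -0.1, -3.1]
grip_width: 0.0552
grip_force: 40.0
dp [25.6, 0.9, 66.9] rot [-0.001, -0.002, -0.002] tcp [0.455 0.252 0.088]
dp [26.7, 0.9, 69.7] rot [-0.001, -0.002, -0.002] tcp [0.455 0.252 0.085]
```

View pics/w2.png

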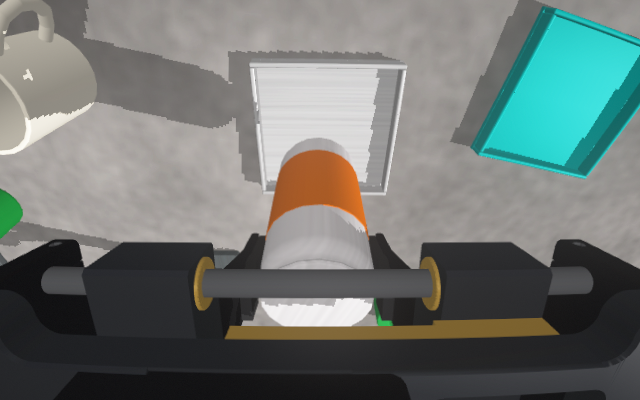

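The can is held upright over the steel tray, whose rim corners are at (251,64), (406,66), (385,194) and (264,191). I'll check the tray's centre from these and then lower.

```bash
python3 - <<'E'
from h import *
c=cam('wrist')
P=np.array([atz(c,*q,.018) for q in((251,64),(406,66),(385,194),(264,191))]);print(P.round(3),P.mean(0))
E
python3 -m jog '{"dp":[[8,0,20],[16,0,42],[22,0,58],[26,0,67],[26,0,68],[27,0,69],[27,0,70],[27,0,70],[27,0,70]],"delta_rot":[[0,0,0],[0,0,0],[0,0,0],[0,0,0],[0,0,0],[0,0,0],[0,0,0],[0,0,0],[0,0,0]],"gripper":[-1,-1,-1,-1,-1,-1,-1,-1,-1]}'
```

```text
[[0.394 0.188 0.018]
 [0.378 0.313 0.018]
 [0.503 0.33  0.018]
 [0.518 0.204 0.018]] [0.44817963 0.25896384 0.018     ]
time: 6.35
position: [0.4555, 0.2522, 0.0862]
tool_rot: [-0.071, 0.982, 0.012, 0.174]
ft_force: [-0.2, 0.2, -2.9]
grip_width: 0.0552
grip_force: 40.0
```

```bash
python3 -m jog '{"dp":[[0,3,1],[0,5,1],[1,5,2],[1,5,2],[1,5,3],[1,5,3]],"delta_rot":[[0,0,0],[0,0,0],[0,0,0],[0,0,0],[0,0,0],[0,0,0]],"gripper":[-1,-1,-1,-1,-1,-1]}'
```

```text
time: 6.95
position: [0.4553, 0.2578, 0.0843]
tool_rot: [-0.071, 0.982, 0.013, 0.175]
ft_force: [-4.0, -0.4, 12.2]
grip_width: 0.0556
grip_force: 40.0
```

```bash
python3 -m jog '{"dp":[[0,0,-1],[0,0,-1],[0,0,-1],[0,0,-1],[0,0,-1],[0,0,-1],[0,0,-1],[0,0,-20],[0,0,-60],[0,0,-105],[0,0,-150],[0,0,-150]],"delta_rot":[[0,0,0],[0,0,0],[0,0,0],[0,0,0],[0,0,0],[0,0,0],[0,0,0],[0,0,0],[0,0,0],[0,0,0],[0,0,0],[0,0,0]],"gripper":[0.3,0.35,0.5,0.7,1,1,1,1,1,1,1,1]}' 40
python3 - <<'E'
from h import *
im=save('top','pics/top2.png');c=cam('top')
print([(np.round(r['rect']).tolist(),round(r['score'],2)) for r in robot.search_frame('can','top')], proj(c,np.array([[.449,.257,.124],[.449,.257,.004]])))
# ear defenders candidates
s=go([.42,-.28,.25],8,35,.12)
E
```

```text
time: 8.15
position: [0.4046, 0.2507, 0.2286]
tool_rot: [-0.071, 0.981, 0.014, 0.178]
ft_force: [0.9, -0.7, 0.1]
grip_width: 0.087
grip_force: 0.0
[([358.0, 182.0, 382.0, 205.0], 0.83), ([231.0, 230.0, 257.0, 247.0], 0.64)] [[240.52559252 239.42672517]
 [248.26935598 238.35698418]]
dp [73.8, -526.3, -142.5] rot [0.003, -0.259, 0.004] tcp [ 0.363 -0.288  0.333]
```

Run:
```python
from h import *
s=go([.53,-.26,.30],8.3,10)
c=robot.camera_model('wrist');print(np.round(c['T_tool_cam'],3))
```

```text
dp [-70.8, -522.7, -34.6] rot [0.0, 0.177, -0.0] tcp [ 0.533 -0.26   0.281]
[[-0.    -0.962 -0.274  0.076]
 [ 1.    -0.    -0.001  0.   ]
 [ 0.001 -0.274  0.962 -0.161]
 [ 0.     0.     0.     1.   ]]
```

```bash
python3 -m jog '{"dp":[[-71,-523,-35],[-71,-523,-35],[-71,-523,-35],[-71,-523,-35],[-71,-523,-35],[-71,-523,-35],[-71,-523,-35],[-71,-523,-35],[-71,-523,-35],[-71,-523,-35],[-71,-523,-35],[-71,-523,-35]],"delta_rot":[[0,0.177,0],[0,0.177,0],[0,0.177,0],[0,0.177,0],[0,0.177,0],[0,0.177,0],[0,0.177,0],[0,0.177,0],[0,0.177,0],[0,0.177,0],[0,0.177,0],[0,0.177,0]],"gripper":[1,1,1,1,1,1,1,1,1,1,1,1]}'
python3 - <<'E'
from h import *
im=save('wrist','pics/w3.png')
print([(np.round(r['rect']).tolist(),round(r['score'],2)) for r in robot.search_frame('ear_defenders','wrist')])
E
```

```text
time: 9.45
position: [0.5343, -0.2659, 0.2783]
tool_rot: [-0.069, 0.994, 0.005, 0.085]
ft_force: [-0.1, 0.9, -0.5]
grip_width: 0.0871
grip_force: 0.0
[([270.0, 26.0, 325.0, 160.0], 0.89)]
```

View pics/w3.png

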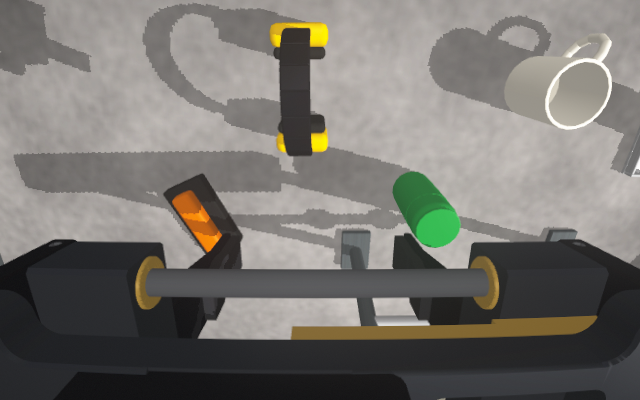

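The wrist view shows the ear defenders in full at (270–328, 22–155). The band is nearly upright in the image, slightly skewed, and both cups are visible. I'll fit their pose from the silhouette.

```bash
cat > fit.py <<'E'
from h import *
from scipy.optimize import minimize
def mask(im):
    hsv=cv2.cvtColor(im,cv2.COLOR_RGB2HSV)
    y=cv2.inRange(hsv,(18,120,60),(36,255,255));k=cv2.inRange(hsv,(0,0,0),(180,255,62))
    return y,k
def model(c,x,y,yaw,sh,z0=0.):
    R2=R.from_euler('z',yaw,degrees=True).as_matrix()
    W=lambda P:proj(c,np.asarray(P)@R2.T+[x,y,z0])
    a=np.linspace(0,np.pi,25);b=np.zeros(sh,np.uint8);cu=np.zeros(sh,np.uint8)
    for i in range(24):
        P=[[r*np.cos(t),w,.088+r*np.sin(t)] for r in(.054,.062) for t in a[i:i+2] for w in(-.013,.013)]
        cv2.fillConvexPoly(b,cv2.convexHull(np.int32(np.round(W(P)*16))),255,shift=4)
    t=np.linspace(0,2*np.pi,24)
    for s in(-1,1):
        P=[[s*X,.031*np.cos(q),.033+.033*np.sin(q)] for X in(.034,.07) for q in t]
        cv2.fillConvexPoly(cu,cv2.convexHull(np.int32(np.round(W(P)*16))),255,shift=4)
    return b,cu
if __name__=='__main__':
    im=cv2.imread('pics/w3.png')[...,::-1].copy();c=cam('wrist')
    y,k=mask(im);roi=np.zeros(k.shape,np.uint8);roi[10:165,255:340]=255
    obs=(y|k)&roi
    def f(p):
        b,cu=model(c,p[0]/100,p[1]/100,p[2]*5,k.shape);m=b|cu
        return -(cv2.countNonZero(m&obs)/cv2.countNonZero(m|obs)+ .5*cv2.countNonZero(b&k&roi)/max(1,cv2.countNonZero((b|k)&roi)))
    best=min((minimize(f,[47+d,-28.5,w],method='Nelder-Mead',options=dict(initial_simplex=[[47+d,-28.5,w],[48+d,-28.5,w],[47+d,-27.5,w],[47+d,-28.5,w+1]])) for d in(-1,1) for w in(0,1.5)),key=lambda r:r.fun)
    p=best.x;print(p[0]/100,p[1]/100,p[2]*5,best.fun)
    b,cu=model(c,p[0]/100,p[1]/100,p[2]*5,k.shape);v=im[...,::-1].copy()
    for m,col in((b,(255,0,255)),(cu,(255,255,0))):
        cv2.drawContours(v,cv2.findContours(m,0,1)[0],-1,col,1)
    cv2.imwrite('pics/fit1.png',cv2.resize(v[0:170,240:360],None,fx=3.5,fy=3.5))
E
python3 fit.py
```

```text
0.4724576058975745 -0.2875086866315154 8.214753447907734 -1.2488371042078492
```

View pics/fit1.png

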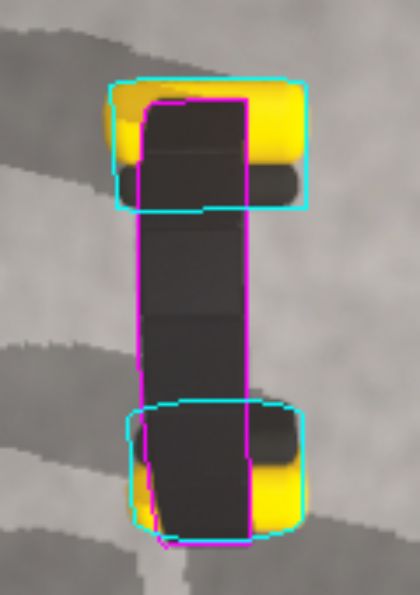

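Run:
```python
from h import *
ps=9;e=np.array([np.cos(np.radians(ps)),np.sin(np.radians(ps)),0])
g=np.array([.4725,-.2875,.1304])-.0424*e;print(g)
s=go(g,ps,50,.09);s=go(g,ps,50,0,s)
```

```text
[ 0.43062201 -0.29413282  0.1304    ]
dp [174.6, -20.2, 73.4] rot [-0.004, -0.704, -0.015] tcp [ 0.377 -0.303  0.176]
dp [0.0, 0.0, 90.0] rot [0.0, 0.0, 0.0] tcp [ 0.445 -0.292  0.118]
```

```bash
python3 -m jog '{"dp":[[40,-5,0],[80,-10,0],[120,-15,15],[160,-20,40],[175,-20,73],[175,-20,73],[175,-20,73],[175,-20,73],[175,-20,73]],"delta_rot":[[-0.001,-0.14,-0.003],[-0.002,-0.28,-0.006],[-0.003,-0.42,-0.009],[-0.004,-0.56,-0.012],[-0.004,-0.704,-0.015],[-0.004,-0.704,-0.015],[-0.004,-0.704,-0.015],[-0.004,-0.704,-0.015],[-0.004,-0.704,-0.015]],"gripper":[1,1,1,1,1,0.2,0.2,0.2,0.2]}' 55
python3 - <<'E'
from h import *
ps=9;e=np.array([np.cos(np.radians(ps)),np.sin(np.radians(ps)),0])
g=np.array([.4725,-.2875,.1304])-.0424*e
s=go(g,ps,50);print(robot.get_obs()['q'])
im=save('wrist','pics/w4.png');c=cam('wrist')
from fit import model
b,cu=model(c,.4725,-.2875,9,im.shape[:2]);v=im[...,::-1].copy()
for m,col in((b,(255,0,255)),(cu,(255,255,0))): cv2.drawContours(v,cv2.findContours(m,0,1)[0],-1,col,1)
cv2.imwrite('pics/w4b.png',v)
E
```

```text
time: 10.45
position: [0.5398, -0.2052, 0.3657]
tool_rot: [-0.018, 0.941, 0.019, 0.339]
ft_force: [-0.2, -0.1, -0.2]
grip_width: 0.0628
grip_force: 0.0
dp [232.5, -88.0, 126.2] rot [-0.062, -0.18, -0.096] tcp [ 0.445 -0.292  0.118]
[-0.84067296  0.13043796  1.83615215  0.73370242  0.85501786 -2.85378919]
```

View pics/w4b.png

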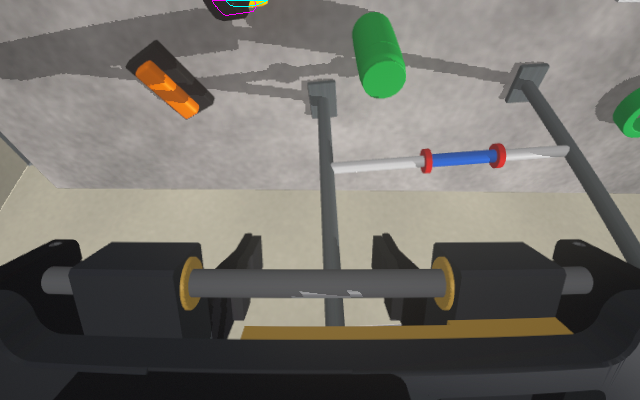

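The wrist joint has run to its limit, so that tool orientation isn't reachable there. The half-turned grasp should be, so I'll fit the arm's kinematics to check it.

```bash
cat > kin.py <<'E'
from h import *
from scipy.optimize import least_squares
E=lambda a,q:R.from_euler(a,q).as_matrix()
def rot(q): return E('z',q[0])@E('y',q[1]+q[2])@E('z',q[3])@E('y',q[4])@E('z',q[5]+np.pi/2)
def fk(q,k):
    h,L1,L2,d,a=k;A=E('z',q[0]);W=A@(np.array([0,0,h])+E('y',q[1])@[0,0,L1]+E('y',q[1]+q[2])@[a,0,L2])
    Rq=rot(q);return W+Rq[:,2]*d,Rq
K0=None
E
python3 - <<'E'
from kin import *
o=robot.get_obs();q=np.array(o['q']);Ra=R.from_quat(o['tool_rot']).as_matrix();p=np.array(o['position'])
print(np.round(rot(q)-Ra,3))
q0=np.array([1.018,.527,1.433,0,1.181,-.178]);p0=np.array([.228,.582,.223])
f=lambda k:np.r_[fk(q,np.r_[k,0])[0]-p,fk(q0,np.r_[k,0])[0]-p0]
r=least_squares(f,[.3,.4,.4,.25]);print(r.x,np.round(f(r.x)*1000,2))
E
```

```text
[[-0.  0. -0.]
 [ 0. -0. -0.]
 [ 0.  0. -0.]]
[0.15291685 0.7206485  0.26193869 0.48264698] [ -9.08 -21.58  29.25  89.71 -67.04 -29.25]
```

```bash
cat > kin.py <<'E'
from h import *
from scipy.optimize import least_squares
E=lambda a,q:R.from_euler(a,q).as_matrix()
def rot(q): return E('z',q[0])@E('y',q[1]+q[2])@E('z',q[3])@E('y',q[4])@E('z',q[5]+np.pi/2)
def fk(q,k):
    h,L1,L2,d,b=k[:5];a,s=(list(k[5:])+[0,0])[:2]
    A=E('z',q[0]);W=A@(np.array([s,b,h])+E('y',q[1])@[0,0,L1]+E('y',q[1]+q[2])@[a,0,L2])
    Rq=rot(q);return W+Rq[:,2]*d,Rq
D=[([1.018,.527,1.433,0,1.181,-.178],[.228,.582,.223]),([-0.84067296,0.13043796,1.83615215,0.73370242,0.85501786,-2.85378919],[0.5398,-0.2052,0.3657])]
def fitk(D,k0):
    f=lambda k:np.concatenate([fk(np.array(q),k)[0]-p for q,p in D])
    r=least_squares(f,k0,x_scale=.1);return r.x,f(r.x)*1000
lo=np.array([-3.05,-.72,.25,-1.4,.03,-2.8]);hi=np.array([3.05,2.15,2.4,4.5,2.6,2.8])
def ik(p,Rg,k,n=30,seed=0):
    rng=np.random.default_rng(seed);out=[]
    f=lambda q:np.r_[(fk(q,k)[0]-p)*5,(R.from_matrix(fk(q,k)[1].T@Rg)).as_rotvec()]
    for _ in range(n):
        r=least_squares(f,rng.uniform(lo,hi),bounds=(lo,hi))
        if r.cost<1e-6 and not any(np.abs(r.x-x).max()<.02 for x in out): out.append(r.x)
    return out
E
python3 - <<'E'
from kin import *
x,r=fitk(D,[.3,.4,.4,.25,.11]);print(x.round(4),r.round(2))
E
```

```text
[0.1491 0.5888 0.3445 0.3043 0.1116] [-0.02  0.   -0.02 -0.01 -0.02  0.02]
```

```bash
cat >> kin.py <<'E'
K=fitk(D,[.3,.4,.4,.25,.11])[0]
F=np.diag([-1.,-1,1])
E
python3 - <<'E'
from kin import *
def rep(n,g,ps,t,back=0):
    Rg=Rt(ps,t);p=np.array(g)+Rg[:,2]*(.019-back)
    for nm,M in(('norm',Rg),('flip',Rg@F)):
        for q in ik(p,M,K): print(n,ps,t,nm,q.round(2))
e=lambda ps:np.array([np.cos(np.radians(ps)),np.sin(np.radians(ps)),0])
for t in(35,50):
    g=np.array([.4725,-.2875,.1304])-.0424*e(9)
    rep('grasp',g,9,t);rep('pre',g,9,t,.09);rep('lift',g+[0,0,.19],9,t)
    g=np.array([.686,.004,.1304])-.0424*e(8.3);rep('hang',g+[0,0,.024],8.3,t);rep('over',g+[0,0,.19],8.3,t)
E
```

```text
grasp 9 35 norm [-1.14  0.46  2.26  1.22  0.63  2.32]
grasp 9 35 flip [-1.14  0.46  2.26  1.22  0.63 -0.82]
pre 9 35 norm [-1.27  0.29  2.2   0.92  0.79  2.57]
pre 9 35 flip [-1.27  0.29  2.2   0.92  0.79 -0.58]
lift 9 35 flip [-1.14  0.18  1.92  0.72  0.99 -0.12]
hang 8.3 35 flip [-0.29  0.48  2.05  1.4   0.25 -0.19]
over 8.3 35 norm [-0.29  0.28  1.77  0.46  0.57 -2.33]
over 8.3 35 flip [-0.29  0.28  1.77  0.46  0.57  0.81]
grasp 9 50 norm [-1.28  0.55  2.39  1.53  0.86  1.83]
grasp 9 50 flip [-1.28  0.55  2.39  1.53  0.86 -1.31]
pre 9 50 norm [-1.47  0.4   2.37  1.23  0.95  2.03]
pre 9 50 flip [-1.47  0.4   2.37  1.23  0.95 -1.11]
lift 9 50 norm [-1.28  0.19  2.08  1.06  1.05  2.62]
lift 9 50 flip [-1.28  0.19  2.08  1.06  1.05 -0.52]
hang 8.3 50 norm [-0.34  0.52  2.26  2.42  0.57  1.88]
hang 8.3 50 flip [-0.34  0.52  2.26  2.42  0.57 -1.26]
over 8.3 50 flip [-0.34  0.25  2.    1.36  0.38 -0.1 ]
```

Run:
```python
from kin import *
o=robot.get_obs();p=np.array(o['position']);R0=R.from_quat(o['tool_rot']).as_matrix()
print((R0.T@(np.array([.42,-.29,.33])-p)*1000).round(1))
R1=R0@E('z',1.6)
for q in ik(np.array([.42,-.29,.33]),R1,K): print(q.round(2))
for q in ik(np.array([.42,-.29,.33]),Rt(9,47)@F,K): print('t',q.round(2))
print(R.from_matrix(R1.T@(Rt(9,47)@F)).as_rotvec())
```

```text
[119.4 -80.1 -51.9]
[-1.23  0.11  1.98  0.82  1.01 -1.68]
t [-1.32  0.14  2.03  0.95  1.11 -0.41]
[-0.04601073  0.14246535  1.44428796]
```

```bash
python3 -m jog '{"dp":[[20,-13,-9],[40,-27,-17],[60,-40,-26],[80,-54,-35],[100,-67,-43],[119,-80,-52],[119,-80,-52],[119,-80,-52],[119,-80,-52],[119,-80,-52],[119,-80,-52],[119,-80,-52]],"delta_rot":[[0,0,0.14],[0,0,0.28],[0,0,0.42],[0,0,0.56],[0,0,0.7],[0,0,0.84],[0,0,0.98],[0,0,1.12],[0,0,1.26],[0,0,1.4],[0,0,1.5],[0,0,1.6]],"gripper":[0.2,0.2,0.2,0.2,0.2,0.2,0.2,0.2,0.2,0.2,0.2,0.2]}'
cat >> h.py <<'E'
F=np.diag([-1.,-1,1])
def gof(g,yaw,tilt,back=0,state=None):
    "as go, tool half-turned"
    if state is None:
        o=robot.get_obs();p,R0=np.array(o['position']),R.from_quat(o['tool_rot']).as_matrix()
    else: p,R0=state
    Rg=Rt(yaw,tilt)@F;q=np.asarray(g)+Rg[:,2]*(.019-back)
    print('dp',np.round((R0.T@(q-p))*1000,1).tolist(),'rot',np.round(R.from_matrix(R0.T@Rg).as_rotvec(),3).tolist(),'tcp',np.round(q,3))
    return q,Rg
EAR=np.array([.4725,-.2875,0]);e9=np.array([np.cos(np.radians(9)),np.sin(np.radians(9)),0])
G=EAR-.0424*e9+[0,0,.1304]
E
python3 - <<'E'
from kin import *
o=robot.get_obs();print(o['q'].round(3),fk(o['q'],K)[0]-o['position'])
s=gof(G,9,47,.09);s=gof(G,9,47,0,s)
E
```

```text
time: 11.7
position: [0.4185, -0.2916, 0.3283]
tool_rot: [0.664, 0.666, 0.255, 0.223]
ft_force: [-0.1, 0.4, -0.9]
grip_width: 0.0524
grip_force: 0.0
[-1.235  0.134  1.956  0.81   1.015 -1.67 ] [ 0.00496543 -0.01466808 -0.00093651]
dp [-16.2, -125.1, 89.8] rot [-0.048, 0.148, 1.438] tcp [ 0.379 -0.302  0.179]
dp [-0.0, -0.0, 90.0] rot [0.0, 0.0, 0.0] tcp [ 0.444 -0.292  0.117]
```

```bash
python3 -m jog '{"dp":[[0,0,0],[0,0,0],[0,0,0],[0,0,0],[0,0,0],[-2,-15,10],[-4,-40,25],[-8,-70,45],[-12,-100,70],[-16,-125,90],[-16,-125,90],[-16,-125,90]],"delta_rot":[[-0.005,0.015,0.144],[-0.01,0.03,0.288],[-0.014,0.045,0.432],[-0.019,0.06,0.576],[-0.024,0.075,0.72],[-0.029,0.09,0.864],[-0.034,0.104,1.0],[-0.038,0.119,1.15],[-0.043,0.134,1.3],[-0.048,0.148,1.438],[-0.048,0.148,1.438],[-0.048,0.148,1.438]],"gripper":[0.2,0.2,0.2,0.2,0.2,0.2,0.2,0.2,0.2,0.2,0.2,0.2]}'
python3 - <<'E'
from kin import *
o=robot.get_obs();print(o['q'].round(3).tolist())
s=gof(G,9,47,.09);s=gof(G,9,47,0)
im=save('wrist','pics/w5.png');c=cam('wrist')
from fit import model
b,cu=model(c,.4725,-.2875,9,im.shape[:2]);v=im[...,::-1].copy()
for m,col in((b,(255,0,255)),(cu,(255,255,0))): cv2.drawContours(v,cv2.findContours(m,0,1)[0],-1,col,1)
cv2.imwrite('pics/w5b.png',v)
E
```

```text
time: 12.9
position: [0.3799, -0.3027, 0.179]
tool_rot: [0.914, 0.074, 0.398, -0.031]
ft_force: [-0.4, -0.0, 0.4]
grip_width: 0.0524
grip_force: 0.0
[-1.433, 0.506, 2.175, 1.162, 0.924, -0.982]
dp [-0.4, -0.5, -0.2] rot [-0.002, -0.001, 0.005] tcp [ 0.379 -0.302  0.179]
dp [-0.5, -0.3, 89.8] rot [-0.002, -0.001, 0.005] tcp [ 0.444 -0.292  0.117]
```

View pics/w5b.png

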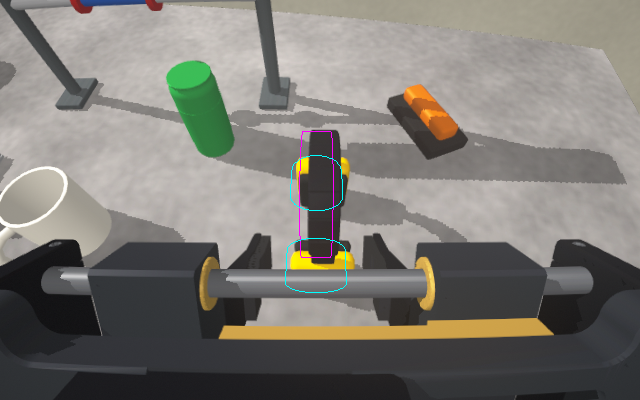

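The ear defenders lie about 7 px (≈6 mm) to the right of the prediction. The arm was still settling during the earlier picture, so I'll refit from this settled view.

Run:
```python
from fit import *
im=cv2.imread('pics/w5.png')[...,::-1].copy();c=cam('wrist')
y,k=mask(im);roi=np.zeros(k.shape,np.uint8);roi[110:246,282:358]=255
n=cv2.countNonZero
def f(p):
    b,cu=model(c,p[0]/100,p[1]/100,p[2]*5,k.shape);m=(b|cu)&roi;obs=(y|k)&roi
    return -(n(m&obs)/n(m|obs)+.5*n(b&k&roi)/n((b|k)&roi))
best=min((minimize(f,x0,method='Nelder-Mead',options=dict(initial_simplex=np.array(x0)+np.r_[np.zeros((1,3)),np.eye(3)])) for x0 in([47,-29.3,1.6],[46.5,-28.8,1],[48,-29.8,2.4])),key=lambda r:r.fun)
p=best.x;print(p[0]/100,p[1]/100,p[2]*5,best.fun)
b,cu=model(c,p[0]/100,p[1]/100,p[2]*5,k.shape);v=im[...,::-1].copy()
for m,col in((b,(255,0,255)),(cu,(255,255,0))): cv2.drawContours(v,cv2.findContours(m,0,1)[0],-1,col,1)
cv2.imwrite('pics/fit2.png',cv2.resize(v[110:300,250:390],None,fx=3,fy=3,interpolation=cv2.INTER_NEAREST))
# rail/bay check from wrist: collars
hsv=cv2.cvtColor(im,cv2.COLOR_RGB2HSV)
ps=p[2]*5;e=np.array([np.cos(np.radians(ps)),np.sin(np.radians(ps)),0])
g=np.array([p[0]/100,p[1]/100,.1304])-.0424*e
s=gof(g,ps,47,0.06);s=gof(g,ps,47,0,s)
```

```text
0.4744341746917548 -0.2938958920049092 7.938690490124875 -1.3075085154394666
dp [-0.7, 4.5, 30.9] rot [-0.014, -0.001, 0.02] tcp [ 0.403 -0.304  0.158]
dp [0.0, -0.0, 60.0] rot [0.0, 0.0, 0.0] tcp [ 0.446 -0.298  0.117]
```

View pics/fit2.png

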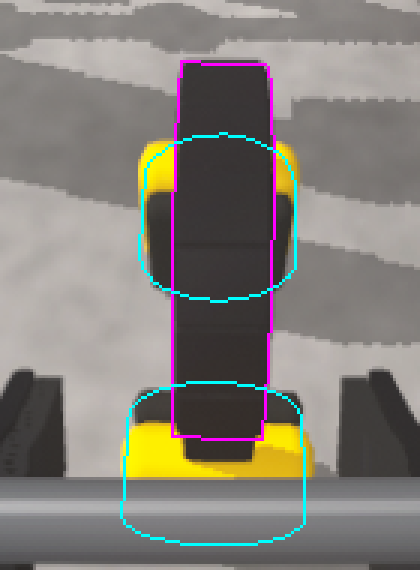

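The fit matches: ear defenders at (0.474, -0.294), yaw about 8°. I'll approach along the tool axis and pinch the near shoulder.

```bash
python3 -m jog '{"dp":[[-1,4,30],[-1,4,55],[-1,5,75],[-1,5,91],[-1,5,91],[-1,5,91],[-1,5,91],[-1,5,91],[-1,5,91],[-1,5,91],[-1,5,91],[-1,5,91]],"delta_rot":[[-0.012,0,0.016],[-0.012,0,0.016],[-0.012,0,0.016],[-0.012,0,0.016],[-0.012,0,0.016],[-0.012,0,0.016],[-0.012,0,0.016],[-0.012,0,0.016],[-0.012,0,0.016],[-0.012,0,0.016],[-0.012,0,0.016],[-0.012,0,0.016]],"gripper":[0.2,0.2,0.2,0.2,0.2,-1,-1,-1,-1,-1,-1,-1]}' 58
python3 - <<'E'
from kin import *
o=robot.get_obs();print(o['q'].round(3).tolist(),o['ft_force'],o['moment'])
print(o['tool_rot'].round(4).tolist(), o['position'].round(4))
go([.686,.004,.1],8.3,47)
# bay as seen in settled wrist picture w5 (pose then: q below)
E
```

```text
time: 14.15
position: [0.4454, -0.2978, 0.1167]
tool_rot: [0.915, 0.064, 0.398, -0.028]
ft_force: [-4.0, -1.4, 5.7]
grip_width: 0.0254
grip_force: 58.0
[-1.256, 0.677, 2.147, 1.445, 0.814, -1.134] [-3.97879407 -1.41130159  5.69243663] [-0.19001926  0.36104472 -0.04267262]
[0.9146, 0.0637, 0.3983, -0.0281] [ 0.4454 -0.2978  0.1167]
dp [178.5, -265.6, 235.6] rot [-0.002, -0.006, 3.137] tcp [0.7   0.006 0.087]
```

```bash
cat >> kin.py <<'E'
D+=[([-1.235,.134,1.956,.81,1.015,-1.67],[.4185,-.2916,.3283]),([-1.433,.506,2.175,1.162,.924,-.982],[.3799,-.3027,.179]),([-1.256,.677,2.147,1.445,.814,-1.134],[.4454,-.2978,.1167])]
K,res=fitk(D,[.3,.4,.4,.25,.11,0])
E
python3 - <<'E'
from kin import *
print(K.round(4),res.round(1))
o=robot.get_obs();p=np.array(o['position']);R0=R.from_quat(o['tool_rot']).as_matrix()
print('yaw',np.degrees(np.arctan2(R0[1,2],R0[0,2])),np.degrees(np.arctan2(R0[0,1],-R0[1,1])),'tilt',np.degrees(np.arccos(-R0[2,2])))
T=lambda w:(R0.T@np.array(w)*1000).round(1).tolist()
h=np.array([.4744,-.294]); st=np.array([.557,-.015])-h; bay=np.array([.686,.004])-h
for n,w in (('lift',[0,0,.185]),('st',[*st,.185]),('over',[*bay,.185]),('hang',[*bay,.026])):
    print(n,T(w),[q.round(2).tolist() for q in ik(p+w,R0,K)])
E
```

```text
[0.2742 0.5876 0.3919 0.3048 0.1115 0.114 ] [ 0.1 -0.   0.   0.   0.2  0.1 -0.  -0.1 -0.  -0.1  0.1 -0.1  0.  -0.1
  0.1]
yaw 8.012715729701203 7.979693894125126 tilt 47.067878056167274
lift [135.4, -0.1, -126.0] [[-1.26, 0.25, 1.99, 1.01, 1.02, -0.44]]
st [217.4, -264.9, -37.6] [[-0.53, 0.13, 2.18, 1.31, 0.49, -0.2]]
over [306.2, -265.9, 57.8] [[-0.33, 0.3, 1.91, 1.13, 0.37, 0.14]]
hang [189.8, -265.8, 166.1] [[-0.33, 0.62, 2.04, 2.25, 0.44, -1.06]]
```

```bash
python3 -m jog '{"dp":[[7,0,-6],[20,0,-19],[40,0,-37],[65,0,-60],[90,0,-84],[115,0,-107],[130,0,-121],[136,0,-126],[136,0,-126]],"delta_rot":[[0,0,0],[0,0,0],[0,0,0],[0,0,0],[0,0,0],[0,0,0],[0,0,0],[0,0,0],[0,0,0]],"gripper":[-1,-1,-1,-1,-1,-1,-1,-1,-1]}'
python3 -m jog '{"dp":[[6,-20,6],[17,-55,18],[28,-90,29],[39,-125,41],[50,-160,53],[61,-195,65],[71,-230,78],[78,-252,85],[82,-265,88],[82,-265,88],[82,-265,88],[82,-265,88]],"delta_rot":[[0,0,0],[0,0,0],[0,0,0],[0,0,0],[0,0,0],[0,0,0],[0,0,0],[0,0,0],[0,0,0],[0,0,0],[0,0,0],[0,0,0]],"gripper":[-1,-1,-1,-1,-1,-1,-1,-1,-1,-1,-1,-1]}'
python3 - <<'E'
from kin import *
o=robot.get_obs();c=cam('wrist');im=save('wrist','pics/w6.png');print(np.abs(o['joint_velocities']).max(),o['position'].round(4))
hsv=cv2.cvtColor(im,cv2.COLOR_RGB2HSV)
for nm,m in(('red',cv2.inRange(hsv,(0,130,50),(7,255,255))|cv2.inRange(hsv,(173,130,50),(180,255,255))),('blue',cv2.inRange(hsv,(105,120,40),(130,255,255))),('yel',cv2.inRange(hsv,(18,120,60),(36,255,255)))):
    n,_,s,ce=cv2.connectedComponentsWithStats(m)
    for i in range(1,n):
        if s[i,4]>25: print(nm,s[i].tolist(),ce[i].round(1),atz(c,*ce[i],.157).round(4))
E
```

```text
time: 15.05
position: [0.4459, -0.2973, 0.3016]
tool_rot: [0.915, 0.065, 0.398, -0.028]
ft_force: [0.3, 0.5, -2.5]
grip_width: 0.0251
grip_force: 58.0
time: 16.25
position: [0.5279, -0.0193, 0.3008]
tool_rot: [0.915, 0.063, 0.397, -0.028]
ft_force: [0.8, 0.3, -1.7]
grip_width: 0.0249
grip_force: 58.0
0.010814654173576408 [ 0.5279 -0.0193  0.3008]
red [270, 161, 9, 27, 201] [273.6 173.9] [0.677  0.0551 0.157 ]
red [351, 161, 9, 26, 183] [355.1 173. ] [ 0.692  -0.0437  0.157 ]
blue [278, 167, 15, 14, 106] [283.  171.6] [0.682  0.0444 0.157 ]
blue [340, 167, 12, 12, 70] [346.7 170.2] [ 0.6948 -0.0331  0.157 ]
yel [281, 172, 12, 28, 256] [286.6 184.2] [0.6643 0.0365 0.157 ]
yel [340, 172, 12, 28, 221] [345.4 184. ] [ 0.6741 -0.0333  0.157 ]
yel [250, 257, 14, 54, 398] [255.2 283.9] [0.5411 0.0453 0.157 ]
yel [371, 257, 13, 54, 403] [378.2 284. ] [ 0.558  -0.0772  0.157 ]
yel [164, 304, 338, 36, 5634] [340.2 329.8] [ 0.5096 -0.0438  0.157 ]
```

```bash
cat > hp.py <<'E'
from fit import *
Rg=R.from_quat([0.9146,0.0637,0.3983,-0.0281]).as_matrix();pg=np.array([.4454,-.2978,.1167])
Rh=R.from_euler('z',8.0,degrees=True).as_matrix();ph=np.array([.4744,-.294,0])
GP=np.array([-.0424,0,.1304])
def pose(p,Rn,pitch=0,dz=0):
    "headset pose for tool pose, slip pitch (deg, nose-down +, about own y at the grasp point), dz along own z"
    Rr=Rg.T@Rh;pr=Rg.T@(ph-pg);S=R.from_euler('y',pitch,degrees=True).as_matrix()
    Ro=Rn@Rr;return Ro@S,p+Rn@pr+Ro@(GP-S@GP+[0,0,dz])
def sil(c,Ro,po,sh):
    W=lambda P:proj(c,np.asarray(P)@Ro.T+po);m=np.zeros(sh,np.uint8);a=np.linspace(0,np.pi,25)
    for i in range(24):
        P=[[r*np.cos(t),w,.088+r*np.sin(t)] for r in(.054,.062) for t in a[i:i+2] for w in(-.013,.013)]
        cv2.fillConvexPoly(m,cv2.convexHull(np.int32(np.round(W(P)*16))),255,shift=4)
    t=np.linspace(0,2*np.pi,24)
    for s in(-1,1):
        P=[[s*X,.031*np.cos(q),.033+.033*np.sin(q)] for X in(.034,.07) for q in t]
        cv2.fillConvexPoly(m,cv2.convexHull(np.int32(np.round(W(P)*16))),255,shift=4)
    return m
E
python3 - <<'E'
from hp import *
im=cv2.imread('pics/w6.png')[...,::-1].copy();c=cam('wrist');o=robot.get_obs()
p=np.array(o['position']);Rn=R.from_quat(o['tool_rot']).as_matrix()
y,k=mask(im);roi=np.zeros(k.shape,np.uint8);roi[60:250,281:353]=255
obs=(y|k)&roi;n=cv2.countNonZero
for pt in range(-6,13,2):
    m=sil(c,*pose(p,Rn,pt),k.shape)&roi;print(pt,round(n(m&obs)/n(m|obs),3),end=' | ')
Ro,po=pose(p,Rn);print('\npose',po.round(4),R.from_matrix(Ro).as_euler('zyx',degrees=True).round(1))
print('obs rows',np.flatnonzero(obs.any(1))[[0,-1]],'model rows',np.flatnonzero((sil(c,Ro,po,k.shape)&roi).any(1))[[0,-1]])
E
```

```text
-6 0.802 | -4 0.83 | -2 0.857 | 0 0.866 | 2 0.846 | 4 0.819 | 6 0.806 | 8 0.794 | 10 0.784 | 12 0.759 | 
pose [ 0.5567 -0.0156  0.1844] [7.9 0.1 0. ]
obs rows [137 249] model rows [136 249]
```

No slip: the ear defenders hang upright in the grip and are in line with the bay. I'll move over the rail.

```bash
python3 -m jog '{"dp":[[9,0,9],[25,-1,26],[42,-1,44],[58,-2,61],[73,-2,76],[84,-2,88],[90,-2,94],[90,-2,94],[90,-2,94],[90,-2,94]],"delta_rot":[[0,0,0],[0,0,0],[0,0,0],[0,0,0],[0,0,0],[0,0,0],[0,0,0],[0,0,0],[0,0,0],[0,0,0]],"gripper":[-1,-1,-1,-1,-1,-1,-1,-1,-1,-1]}'
python3 - <<'E'
from hp import *
o=robot.get_obs();p=np.array(o['position']);Rn=R.from_quat(o['tool_rot']).as_matrix()
Ro,po=pose(p,Rn);print(po.round(4),R.from_matrix(Ro).as_euler('zyx',degrees=True).round(1),o['ft_force'].round(1))
for z in(.05,.027): print((Rn.T@(np.array([.6855,.005,z])-po)*1000).round(1))
E
```

```text
time: 17.3
position: [0.6558, 0.0019, 0.3032]
tool_rot: [0.915, 0.064, 0.397, -0.029]
ft_force: [0.0, -0.5, -2.7]
grip_width: 0.0252
grip_force: 58.0
[0.6846 0.0059 0.1864] [8.  0.1 0.1] [ 0.  -0.5 -2.7]
[-99.2   1.2  93.7]
[-116.     1.3  109.4]
```

```bash
python3 -m jog '{"dp":[[-6,0,6],[-18,0,17],[-31,0,29],[-45,1,42],[-59,1,55],[-72,1,68],[-84,1,79],[-93,1,88],[-99,1,94],[-99,1,94],[-99,1,94]],"delta_rot":[[0,0,0],[0,0,0],[0,0,0],[0,0,0],[0,0,0],[0,0,0],[0,0,0],[0,0,0],[0,0,0],[0,0,0],[0,0,0]],"gripper":[-1,-1,-1,-1,-1,-1,-1,-1,-1,-1,-1]}'
python3 - <<'E'
from hp import *
o=robot.get_obs();p=np.array(o['position']);Rn=R.from_quat(o['tool_rot']).as_matrix()
Ro,po=pose(p,Rn);print(po.round(4),R.from_matrix(Ro).as_euler('zyx',degrees=True).round(1),o['ft_force'].round(1))
for z in(.03,.027,.024): print((Rn.T@(np.array([.6855,.005,z])-po)*1000).round(1))
E
```

```text
time: 18.4
position: [0.6579, 0.0009, 0.1672]
tool_rot: [0.915, 0.064, 0.398, -0.028]
ft_force: [-0.5, 1.5, -2.9]
grip_width: 0.025
grip_force: 58.0
[0.6867 0.0047 0.0505] [8.  0.1 0. ] [-0.5  1.5 -2.9]
[-15.7  -0.5  13.1]
[-17.9  -0.5  15.2]
[-20.1  -0.4  17.2]
```

```bash
python3 -m jog '{"dp":[[-5,0,4],[-10,0,8],[-14,0,12],[-16,0,14],[-17,0,15],[-18,0,16],[-18,0,16],[-18,0,16]],"delta_rot":[[0,0,0],[0,0,0],[0,0,0],[0,0,0],[0,0,0],[0,0,0],[0,0,0],[0,0,0]],"gripper":[-1,-1,-1,-1,-1,-1,-1,-1]}'
python3 -m jog '{"dp":[[-1,0,0],[-1,0,1],[-1,0,1]],"delta_rot":[[0,0,0],[0,0,0],[0,0,0]],"gripper":[-1,-1,-1]}'
```

```text
time: 19.2
position: [0.6576, 0.0013, 0.1431]
tool_rot: [0.915, 0.064, 0.398, -0.029]
ft_force: [0.4, 0.1, -2.6]
grip_width: 0.0254
grip_force: 58.0
time: 19.5
position: [0.6576, 0.0012, 0.1415]
tool_rot: [0.915, 0.064, 0.398, -0.029]
ft_force: [-0.9, -0.1, -1.7]
grip_width: 0.025
grip_force: 58.0
```

```bash
python3 -m jog '{"dp":[[-1,0,1],[-1,0,1],[-1,0,1]],"delta_rot":[[0,0,0],[0,0,0],[0,0,0]],"gripper":[-1,-1,-1]}'
python3 -m jog '{"dp":[[0,0,1],[0,0,1],[0,0,1]],"delta_rot":[[0,0,0],[0,0,0],[0,0,0]],"gripper":[-1,-1,-1]}'
```

```text
time: 19.8
position: [0.6579, 0.0013, 0.1406]
tool_rot: [0.915, 0.064, 0.398, -0.029]
ft_force: [-0.5, 0.5, -0.2]
grip_width: 0.0253
grip_force: 58.0
time: 20.1
position: [0.6586, 0.0014, 0.1401]
tool_rot: [0.914, 0.064, 0.398, -0.029]
ft_force: [-2.1, 0.2, 3.0]
grip_width: 0.0252
grip_force: 58.0
```

```bash
python3 -m jog '{"dp":[[0,0,0],[0,0,0],[0,0,0],[0,0,0],[0,0,0],[0,0,0],[0,0,0],[0,0,0]],"delta_rot":[[0,0,0],[0,0,0],[0,0,0],[0,0,0],[0,0,0],[0,0,0],[0,0,0],[0,0,0]],"gripper":[-0.4,-0.35,-0.3,-0.2,-0.1,0.05,0.1,0.1]}' 15
python3 - <<'E'
from hp import *
o=robot.get_obs();p=np.array(o['position']);Rn=R.from_quat(o['tool_rot']).as_matrix();c=cam('wrist');im=save('wrist','pics/w7.png')
y,k=mask(im);roi=np.zeros(k.shape,np.uint8);roi[60:250,281:353]=255
obs=(y|k)&roi;n=cv2.countNonZero
for pt in range(-8,11,2):
    m=sil(c,*pose(p,Rn,pt),k.shape)&roi;print(pt,round(n(m&obs)/n(m|obs),3),end=' | ')
print(o['ft_force'].round(2),pose(p,Rn)[1].round(4))
E
```

```text
time: 20.9
position: [0.6583, 0.0014, 0.1395]
tool_rot: [0.915, 0.064, 0.398, -0.029]
ft_force: [0.3, 0.3, 0.6]
grip_width: 0.0466
grip_force: 0.0
-8 0.765 | -6 0.793 | -4 0.822 | -2 0.846 | 0 0.834 | 2 0.816 | 4 0.805 | 6 0.79 | 8 0.767 | 10 0.753 | [0.27 0.29 0.58] [0.6872 0.0052 0.0228]
```

```bash
python3 -m jog '{"dp":[[0,0,-5],[0,0,-12],[0,0,-22],[0,0,-35],[0,0,-50],[0,0,-70],[0,0,-90],[0,0,-110],[0,0,-120],[0,0,-120],[0,0,-120],[0,0,-120]],"delta_rot":[[0,0,0],[0,0,0],[0,0,0],[0,0,0],[0,0,0],[0,0,0],[0,0,0],[0,0,0],[0,0,0],[0,0,0],[0,0,0],[0,0,0]],"gripper":[0.1,0.1,0.1,0.1,0.1,0.1,0.1,0.1,0.1,0.1,0.1,0.1]}'
python3 - <<'E'
from hp import *
o=robot.get_obs();c=cam('wrist');im=save('wrist','pics/w8.png')
y,k=mask(im);roi=np.zeros(k.shape,np.uint8);roi[40:262,270:362]=255;obs=(y|k)&roi;n=cv2.countNonZero
def f(v):
    m=sil(c,R.from_euler('zyx',[v[2],v[3],0],degrees=True).as_matrix(),np.array([v[0],v[1],0])/1000+[0,0,.166]-R.from_euler('zyx',[v[2],v[3],0],degrees=True).as_matrix()@[0,0,.142],k.shape)&roi
    return -n(m&obs)/n(m|obs)
x0=np.array([686,5,8.,0]);r=minimize(f,x0,method='Nelder-Mead',options=dict(initial_simplex=x0+np.r_[np.zeros((1,4)),np.diag([6,6,5,5])]))
print(r.x.round(1),r.fun)
hsv=cv2.cvtColor(im,cv2.COLOR_RGB2HSV)
yb=lambda h:[s.tolist() for s in cv2.connectedComponentsWithStats(cv2.inRange(h,(18,120,60),(36,255,255)))[2][1:] if s[4]>30]
for _ in range(2):
    a=robot.camera('wrist');robot.search_frame('ear_defenders','wrist')
b=robot.camera('wrist');print('motion',np.abs(b.astype(int)-im)[40:262,270:362].mean(),yb(hsv)[:3],yb(cv2.cvtColor(b,cv2.COLOR_RGB2HSV))[:3])
save('scene','pics/scene9.png');save('top','pics/top9.png')
t0,t1=cv2.imread('pics/top1.png'),cv2.imread('pics/top9.png')
for nm in('ear_defenders','can','mug','tape_roll','polishing_pad','tray'): 
    print(nm,[(np.round(q['rect']).tolist(),round(q['score'],2)) for q in robot.search_frame(nm,'top')],[(np.round(q['rect']).tolist(),round(q['score'],2)) for q in robot.search_frame(nm,'scene')])
hs=cv2.cvtColor(cv2.imread('pics/scene9.png'),cv2.COLOR_BGR2HSV)
m=cv2.inRange(hs,(5,150,80),(16,255,255));print('orange',[s.tolist() for s in cv2.connectedComponentsWithStats(m)[2][1:] if s[4]>20])
cs=cam('scene');a=np.linspace(0,6.3,30)
print('pred can',proj(cs,np.array([[.449,.257,.004],[.449,.257,.124]])).round(), 'pred ear crown',proj(cs,np.array([.6855,.005,.174])).round())
print(robot.get_obs()['time'],o['position'],o['grip_force'])
E
```

```text
time: 22.15
position: [0.5716, -0.0111, 0.2213]
tool_rot: [0.915, 0.064, 0.398, -0.029]
ft_force: [-0.3, -0.5, 0.5]
grip_width: 0.0478
grip_force: 0.0
[686.4   4.4   8.    2.3] -0.8596275474349965
motion 2.041813552683118 [[292, 172, 4, 19, 31], [287, 239, 60, 30, 1471], [207, 257, 19, 54, 539]] [[293, 172, 3, 18, 31], [287, 238, 60, 31, 1487], [207, 257, 19, 54, 538]]
ear_defenders [([320.0, 149.0, 342.0, 186.0], 0.9), ([230.0, 231.0, 255.0, 248.0], 0.35)] [([278.0, 206.0, 306.0, 264.0], 0.85)]
can [([233.0, 227.0, 256.0, 246.0], 0.73), ([359.0, 181.0, 385.0, 203.0], 0.59)] [([265.0, 179.0, 285.0, 211.0], 0.87), ([397.0, 191.0, 420.0, 230.0], 0.56)]
mug [([321.0, 235.0, 332.0, 268.0], 0.8), ([254.0, 109.0, 428.0, 184.0], 0.63)] [([321.0, 181.0, 348.0, 199.0], 0.69)]
tape_roll [([181.0, 144.0, 216.0, 179.0], 0.86)] [([412.0, 290.0, 457.0, 334.0], 0.89)]
polishing_pad [([444.0, 146.0, 481.0, 187.0], 0.7)] [([166.0, 176.0, 194.0, 211.0], 0.72), ([276.0, 206.0, 312.0, 267.0], 0.45)]
tray [([226.0, 216.0, 268.0, 261.0], 0.73), ([318.0, 234.0, 338.0, 267.0], 0.69), ([157.0, 238.0, 202.0, 282.0], 0.58)] [([380.0, 201.0, 430.0, 249.0], 0.76), ([458.0, 212.0, 511.0, 260.0], 0.67)]
orange [[172, 176, 14, 27, 286], [398, 208, 19, 17, 192]]
pred can [[405. 223.]
 [412. 198.]] pred ear crown [293. 214.]
23.15 [ 0.57160387 -0.0110976   0.22128685] 0.0
```

```bash
python3 -m jog '{"dp":[[0,0,-10],[0,0,-30],[0,0,-50],[0,0,-50],[0,0,-50],[0,0,-50],[0,0,-50],[0,0,-50],[0,0,-50],[0,0,-50],[0,0,-50],[0,0,-50]],"delta_rot":[[0,0,0],[0,0,0],[0,0,0],[0,0,0],[0,0,0],[0,0,0],[0,0,0],[0,0,0],[0,0,0],[0,0,0],[0,0,0],[0,0,0]],"gripper":[0.1,0.1,0.1,0.1,0.1,0.1,0.1,0.1,0.1,0.1,0.1,0.1]}'
python3 -m jog '{"dp":[[0,0,0],[0,0,0],[0,0,0],[0,0,0],[0,0,0],[0,0,0],[0,0,0],[0,0,0],[0,0,0],[0,0,0],[0,0,0],[0,0,0]],"delta_rot":[[0,0,0],[0,0,0],[0,0,0],[0,0,0],[0,0,0],[0,0,0],[0,0,0],[0,0,0],[0,0,0],[0,0,0],[0,0,0],[0,0,0]],"gripper":[0.1,0.1,0.1,0.1,0.1,0.1,0.1,0.1,0.1,0.1,0.1,0.1]}'
python3 - <<'E'
from h import *
F=[robot.camera('wrist').astype(int)]
for _ in range(8): F.append(robot.camera('wrist').astype(int))
print([round(np.abs(f-F[0])[40:262,260:370].mean(),2) for f in F],[round(np.abs(f-F[0])[100:240,20:120].mean(),2) for f in F])
print(robot.search_frame('ear_defenders','wrist'))
E
```

```text
time: 24.35
position: [0.5352, -0.0162, 0.2554]
tool_rot: [0.915, 0.064, 0.398, -0.029]
ft_force: [-0.3, -0.4, -0.5]
grip_width: 0.0476
grip_force: 0.0
time: 25.55
position: [0.5352, -0.0162, 0.2554]
tool_rot: [0.915, 0.064, 0.398, -0.029]
ft_force: [0.5, 0.1, 0.4]
grip_width: 0.048
grip_force: 0.0
[np.float64(0.0), np.float64(0.39), np.float64(0.39), np.float64(0.39), np.float64(0.39), np.float64(0.39), np.float64(0.4), np.float64(0.39), np.float64(0.4)] [np.float64(0.0), np.float64(0.39), np.float64(0.4), np.float64(0.39), np.float64(0.39), np.float64(0.4), np.float64(0.39), np.float64(0.4), np.float64(0.4)]
[{'rect': [292.1, 128.6, 342.0, 261.5], 'score': 0.84}]
```

The picture changes only by sensor noise between frames, so the ear defenders are hanging still. I'll hand in.

```bash
python3 -c "
from rig import robot
print(robot.hand_in())"
```

```text
the job is handed in; nothing more can be done
None
```

The job is handed in at about 26 s: the orange can stands in the steel tray, the ear defenders hang still astride the blue sleeve, and the bystanders look unmoved; one risk is that the last wrist joint briefly read -2.854 rad against its -2.85 limit.

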